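# Slide a sensor module under the lips of a test dock and catch it behind the keeper

## Task

Take the orange module out of its pocket in the black tray, set it flat on the open front of the test dock and slide it in through the mouth, under the lips of the guide, until it has pushed the copper spring plunger back to the end stop; then shift it sideways to the left (seen from the mouth), behind the end of the brass keeper bar, and let go so that the plunger holds it caught there. Work gently by feel, without forcing anything hard against the dock; leave the blue and the grey module in their pockets and do not knock over the bottle.

Things in the scene. Friction and masses are not known exactly. Their poses are not given: they have to be found in the camera images.
- orange_module: part to load: black flange plate 44 (x) x 38 (y) x 5 mm, on it an upright orange ribbed block 32 (x) x 16 (y) mm reaching from 5 to 33 mm above the underside; 50 g; same either way round. Origin: centre of the underside. Grip the block across y from above, fingertips 14 mm or more above the underside, so that they pass over the dock's lips
- blue_module: the same module with a blue block, to be left in its pocket
- grey_module: the same module with a grey block, to be left in its pocket
- tray: black pocket tray 204 (x) x 64 (y) x 12 mm, fixed; three pockets 47 x 41 mm in a row along its x at -62, 0 and +62 mm, floor 4 mm above the bench; each holds a module, in any order, x along the tray's x. Origin: centre of the underside
- dock: test dock, fixed: steel plate 6 mm thick, x = -83 to 132 mm, y = -40 to 48 mm in its own frame; origin under the plate at the middle of the guide's mouth, x pointing in along the guide, y to its left. From x = 0 to 130 rails stand on both sides (inner faces y = -20 and +30), with lips over the flange: gap z = 6 to 13 mm, lip tops z = 17 mm, lip inner edges y = -12 and +22
- plunger (a joint): copper spring plunger in the end stop, pushed back by the module's flange: 0 = out, 0.010 m = pushed back flush with the end stop (2 to 7 N); about 0.005 when a module is caught between it and the shoulder
- flux: white flux bottle with a red cap, 38 mm across, 85 mm tall, stands to the right of the dock; origin at the centre of its underside
- apron (a point): point on the plate's top (dock frame x = -56, y = 0, z = 6 mm), in line with the lane: the open front where the module can be set down; axes as the dock's
- mouth (a point): point on the plate's top at the mouth of the lane (dock x = 0, y = 0, z = 6 mm). The lane is 40 mm wide, y = -20 to +20: right rail on one side, on the other a brass keeper bar with its own lip (inner edge y = +12), which fills the left 10 mm of the guide and stands out 4 to 20 mm before the mouth. Ahead of it both sides flare outward for about 20 mm
- chamber_wall (a point): point on the plate's top at the left wall of the inner chamber (dock x = 105, y = +30, z = 6 mm). The brass bar is clamped at an unmeasured place: its inner end (shoulder) is at dock x = 40 to 56 mm, to be found by feel. Past the shoulder the module can go 10 mm left. The black end stop moves with the bar and lies 49 mm past the shoulder, so the flange has 5 mm to spare
Things that resemble listed ones, but are neither listed nor needed, are in the scene too. Of the things like the orange_module, leave any that is turquoise; of the rest the smaller one is meant.

How it is judged:
By the outcome, as a careful person would: the job done as asked, in the order asked, and still so for the second after the job is handed in, with the robot touching nothing.
It also fails if it takes over 54 s, if anything falls off the work surface, if the arm or the gripper's body presses on something with over 40 N, if the wrist force passes 120 N, or if a joint passes its speed limit or range.

## Robot

A 6-joint arm with a two-finger parallel gripper is mounted at the origin on a cart in front of the work surface, level with it; the furniture and walls round the work are solid. World frame = base frame: x ahead of the robot, y to its left, z up, the work surface at z = 0. Lengths are in mm, angles in rad, forces in N, time in s.
With the tool pointing down it reaches from about 400 to 825 mm from the base axis. Payload 7 kg.
Tool frame: the origin (TCP) lies at the very end of the fingers, on their centre line; the grasp point (between the pads) lies 19 mm behind it; z points along the fingers, y is the line along which they close (so a half turn about z gives the same grasp; the last joint's range is limited). The gripper opens to 88 mm and grips with 3 to 60 N. Pads are 19 mm wide; open, the fingers measure 130 mm over their backs; the gripper's body (78 mm by 193 mm) begins 47 mm behind the grasp point.
Start: joints at [-0.828, 0.359, 0.012, 0, -1.224, -0.288], TCP at [296.487, -606.375, 226.561] pointing down, gripper open.
Joint ranges: [-3.07, 3.07], [-1.43, 2.12], [-1.02, 1.25], [-3.03, 1.67], [-3.05, -0], [-3.03, 3.03]. Speed limits (rad/s): [2.39, 2.39, 3.01, 3.14, 3.14, 3.14].

## Interface

Orientations are given as a unit quaternion [x, y, z, w].
In Python, from plant import bot gives the robot as it stands. Calls block until the motion is done:
- bot.move_ptp(position, orientation): joint-space move of the TCP to a pose.
- bot.line_to(position, velocity=150, ori=None): straight line of the TCP; ori=None keeps the orientation; velocity is the mean speed in mm/s.
- bot.move_joints(angles): joint-space move.
- bot.move_gripper(opening, force=None): finger opening in mm; force is the grip in N (None keeps the last); returns when the fingers have stopped.
- bot.pause(seconds).
- bot.solve_ik(position, orientation): joint angles nearest the present ones, or None.
- bot.read_state(): the state.
- bot.camera(name): name is "side" or "top"; returns the picture (480x640x3 uint8, red, green, blue); there is no depth.
- bot.get_calibration(name): a dict with "fx", "fy", "cx", "cy" (pixels), "view" (4x4, takes a point from world to camera coordinates). Camera axes: x right, y up, looking along -z (the intrinsics and any distortion apply to the point x, -y, -z); pixel columns grow to the right and rows downward; lengths in mm; the calibration is good to about 2 mm. A picture is of the moment at which its call begins. get_calibration takes no time and is no camera call.
A pose or a line that the arm cannot do raises bot.Unreachable and nothing moves.
- bot.close_job(): hands the job in; it is judged then, once.
The state is a dict: "t": time; "joint_pos": joint angles; "qvel": joint speeds; "tau": joint torques, N m; "tcp_pos": TCP position; "eef_rot": TCP orientation; "contact_force": force on the tool from outside, world axes, zero at the start; "moment": the same for the moment, N m; "width": finger opening in mm; "finger_force": force on a finger pad.
Only numpy, scipy, OpenCV 4.12 (cv2) and the standard library are available. Lean on these libraries where they do the work, as an engineer would, in place of code of your own. Each camera call takes 0.05 s, during which the arm holds its last target. There are 200 camera calls.

## Working session

There is one attempt and no reset: what is moved stays moved. The work goes in short steps, each a Python script; the robot and the scene stay as the last script left them, time stands still between calls to the robot, and variables do not carry over. Pictures are saved under pics/ and viewed, at most 10 in all, crops included, and the job is handed in when it is done.

```bash
ls; mkdir -p pics
python3 - <<'E'
from plant import bot
import cv2
for n in("top","side"):
    im=bot.camera(n); cv2.imwrite(f"pics/{n}0.png",im[:,:,::-1]); print(bot.get_calibration(n))
s=bot.read_state(); print(s)
E
```

```text
pics
{'fx': 480.882982473877, 'fy': 480.882982473877, 'cx': 316.3002440235641, 'cy': 239.04594386268087, 'view': array([[ 3.16191530e-02, -9.99499776e-01,  6.53687730e-04,
        -4.77084570e+01],
       [ 9.76817501e-01,  3.10401276e-02,  2.11811427e-01,
        -5.66489862e+02],
       [-2.11725764e-01, -6.05876430e-03,  9.77310336e-01,
        -9.24749162e+02],
       [ 0.00000000e+00,  0.00000000e+00,  0.00000000e+00,
         1.00000000e+00]])}
{'fx': 515.0860491174053, 'fy': 515.0860491174053, 'cx': 327.4349994559459, 'cy': 235.73483895511444, 'view': array([[-9.29121911e-01, -3.69459721e-01, -1.52312056e-02,
         5.05590647e+02],
       [ 1.30499637e-01, -3.66165490e-01,  9.21353721e-01,
        -1.26534714e+02],
       [-3.45980230e-01,  8.54062263e-01,  3.88426739e-01,
        -9.74111118e+02],
       [ 0.00000000e+00,  0.00000000e+00,  0.00000000e+00,
         1.00000000e+00]])}
{'t': 0.1, 'joint_pos': array([-8.27885185e-01,  3.59360962e-01,  1.11562966e-02, -2.94833579e-04,
       -1.22413248e+00, -2.88126257e-01]), 'qvel': array([ 4.07562158e-04, -2.27991297e-03,  3.88514514e-03,  4.43145257e-04,
       -8.65950584e-04, -7.88733914e-05]), 'tau': array([-1.60262207e-03, -5.84164059e+01,  2.93752509e+01,  7.01556399e+00,
        1.01589775e-02, -3.98751990e-05]), 'tcp_pos': array([ 296.29650633, -605.9981729 ,  225.69184061]), 'eef_rot': array([-2.25388890e-01,  9.74268564e-01,  7.38616919e-04, -2.59206641e-04]), 'contact_force': array([0.00996418, 0.49131875, 0.41627227]), 'moment': array([-0.04744721,  0.00210167, -0.00783474]), 'finger_force': 0.0, 'width': 87.44272882188197}
```

View pics/top0.png

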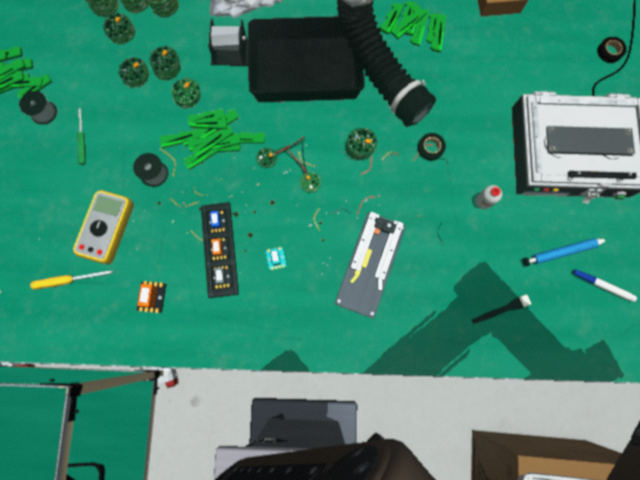

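View pics/side0.png

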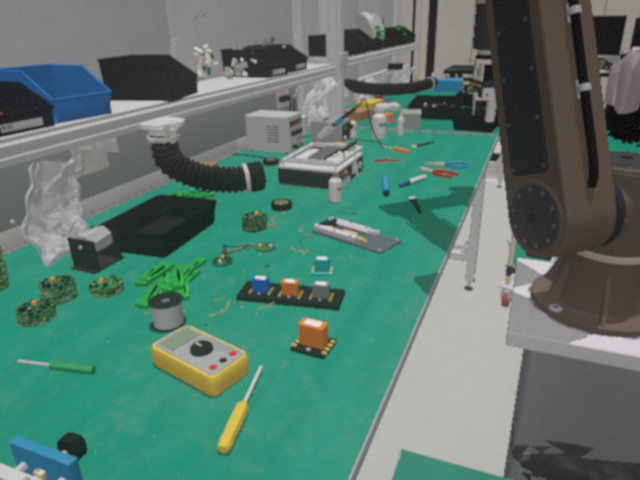

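Top view: tray at about (220,250), with blue (216,219), orange (217,248) and grey (220,275). The dock runs from (357,300) to (387,222), mouth towards the robot, and the bottle stands at (488,196).

Candidates for the orange module: the orange block in the tray (217,248), the larger orange one on the bench (152,296), and the turquoise one (276,258). The tray one fits because it is smaller and sits in a pocket. I'll confirm with a crop.

```bash
cat > h.py <<'E'
import numpy as np, cv2
from plant import bot
def proj(n,P):
    c=bot.get_calibration(n); p=np.atleast_2d(P)@c["view"][:3,:3].T+c["view"][:3,3]
    return np.c_[c["cx"]+c["fx"]*p[:,0]/-p[:,2], c["cy"]+c["fy"]*-p[:,1]/-p[:,2]]
def ray(n,uv):
    c=bot.get_calibration(n); R=c["view"][:3,:3]
    d=np.array([(uv[0]-c["cx"])/c["fx"],-(uv[1]-c["cy"])/c["fy"],-1])@R
    return -R.T@c["view"][:3,3], d
def onz(n,uv,z):
    o,d=ray(n,uv); return (o+d*(z-o[2])/d[2])
E
python3 - <<'E'
from h import *
t=cv2.imread("pics/top0.png"); s=cv2.imread("pics/side0.png")
a=cv2.resize(t[195:325,130:415],None,fx=2.8,fy=2.8,interpolation=cv2.INTER_CUBIC)
b=cv2.resize(s[205:365,180:410],(798,int(160*798/230)),interpolation=cv2.INTER_CUBIC)
cv2.imwrite("pics/c1.png",a)
b=b[:230]if 0 else b
cv2.imwrite("pics/c2.png",cv2.resize(b,(790,550)))
hsv=cv2.cvtColor(t,cv2.COLOR_BGR2HSV)
g=((hsv[...,0]>65)&(hsv[...,0]<95)&(hsv[...,1]>110)).astype(np.uint8)
ng=(1-g)
def rect(box,z):
    x0,y0,x1,y1=box; m=ng[y0:y1,x0:x1].copy()
    m=cv2.morphologyEx(m,cv2.MORPH_OPEN,np.ones((3,3)))
    cs=cv2.findContours(m,0,1)[0]; c=max(cs,key=cv2.contourArea)
    pts=c[:,0]+[x0,y0]
    w=np.array([onz("top",p,z)[:2] for p in pts],np.float32)
    r=cv2.minAreaRect(w); print(box,r,cv2.boxPoints(r).round(1).tolist())
rect((190,195,250,305),12); rect((325,200,415,325),6)
for nm,h0,h1,z,box in(("orange",5,18,33,(195,200,245,300)),("blue",105,125,33,(195,200,245,300))):
    x0,y0,x1,y1=box; h=hsv[y0:y1,x0:x1]
    m=((h[...,0]>=h0)&(h[...,0]<=h1)&(h[...,1]>120)&(h[...,2]>70)).astype(np.uint8)
    M=cv2.moments(m,True); uv=(M["m10"]/M["m00"]+x0,M["m01"]/M["m00"]+y0); print(nm,M["m00"],uv,onz("top",uv,37))
E
```

```text
(190, 195, 250, 305) ((550.2634887695312, 178.32846069335938), (199.2727813720703, 61.21706008911133), 8.91952133178711) [[447.1000061035156, 193.10000610351562], [456.6000061035156, 132.60000610351562], [653.4000244140625, 163.5], [643.9000244140625, 224.0]]
(325, 200, 415, 325) ((531.734619140625, -147.54025268554688), (87.34513092041016, 218.5797882080078), 71.24322509765625) [[414.20001220703125, -153.8000030517578], [621.2000122070312, -224.0], [649.2999877929688, -141.3000030517578], [442.29998779296875, -71.0]]
orange 110.0 (217.25454545454545, 246.77272727272728) [549.73784168 176.99990817  37.        ]
blue 107.0 (215.33644859813083, 219.23364485981307) [608.97968404 185.53453006  37.        ]
```

View pics/c1.png

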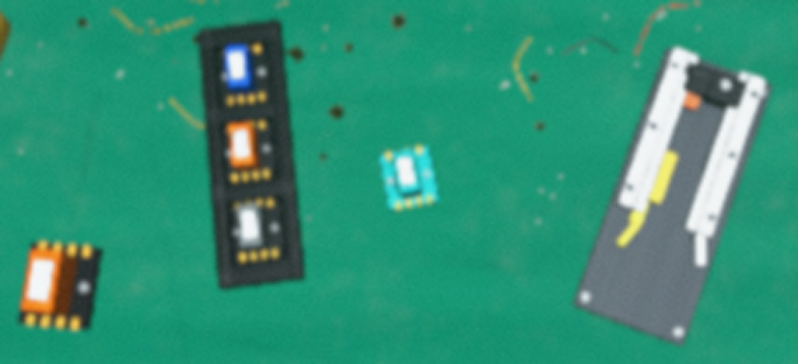

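View pics/c2.png

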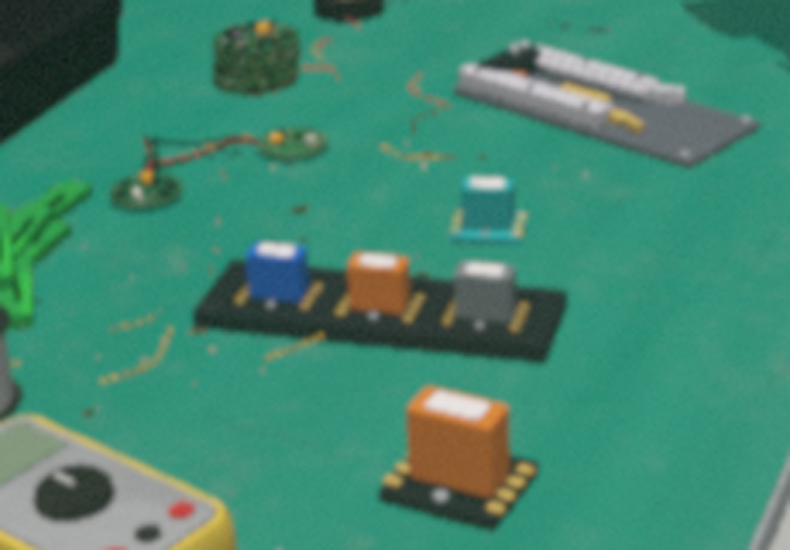

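The crops confirm it. The smaller orange module is in the tray's middle pocket (217,247 in the top view), the big orange one on the bench is a decoy, and so is the turquoise one. Next I'll refine the tray and dock edges to subpixel and cross-check the block between both views.

```bash
cat >> h.py <<'E'
def edge(n,img,A,B,out,k=25,L=9):
    """subpixel not-green/green edge between world pts A,B (outward dir out); returns world pts on plane of A"""
    from scipy.ndimage import map_coordinates as mc
    r=img[...,0].astype(float); g=img[...,1].astype(float); f=cv2.GaussianBlur((g-r)/(g+r+20),(0,0),0.7)
    A,B,out=map(np.asarray,(A,B,out)); res=[]
    for t in np.linspace(0.06,.94,k):
        P=A+(B-A)*t; off=np.linspace(-L,L,61); uv=proj(n,P+off[:,None]*out)
        v=mc(f,[uv[:,1],uv[:,0]],order=1); lo,hi=v[:8].mean(),v[-8:].mean(); 
        if hi-lo<.12: continue
        i=np.argmax(v>(lo+hi)/2); res.append(P+off[i]*out)
    return np.array(res)
def fit(p,wantdir):
    vx,vy,x,y=cv2.fitLine(p[:,:2].astype(np.float32),cv2.DIST_HUBER,0,.01,.01).ravel()
    d=np.array([vx,vy]); d*=np.sign(d@wantdir); q=np.array([x,y]); n=np.array([-d[1],d[0]])
    return q,d,np.std((p[:,:2]-q)@n)
E
cat > dock.py <<'E'
from h import *
def fitbox(n,img,org,yaw,edges):
    for name,(a,b,z) in edges.items():
        c,s=np.cos(yaw),np.sin(yaw); R=np.array([[c,-s],[s,c]])
        A=np.r_[org+R@a,z]; B=np.r_[org+R@b,z]; m=(np.array(b)-a); o=np.array([m[1],-m[0]])/np.hypot(*m)
        p=edge(n,img,A,B,np.r_[R@o,0])
        if len(p)<6: print(n,name,"few",len(p)); continue
        q,d,sd=fit(p,(B-A)[:2]); off=(p[:,:2]-A[:2])@(R@o)
        print(n,name,"yaw of edge",np.degrees(np.arctan2(d[1],d[0])).round(2),"offset out",np.median(off).round(2),"sd",sd.round(2),"n",len(p))
E
python3 - <<'E'
from dock import *
T=cv2.imread("pics/top0.png")[:,:,::-1]; S=cv2.imread("pics/side0.png")[:,:,::-1]
org=np.array([505.5,-142.9]); yaw=np.radians(-18.76)
# ccw order: outward is right of travel
D={"right":([-83,-40],[130,-40],6),"front":([-83,48],[-83,-40],0),"left0":([130,48],[-83,48],0),"leftfront0":([-15,48],[-83,48],0),"rightfront":([-83,-40],[-15,-40],6)}
fitbox("top",T,org,yaw,D)
fitbox("side",S,org,yaw,{"left0":([130,48],[-83,48],0),"leftfront0":([-15,48],[-83,48],0),"front6":([-83,48],[-83,-40],6),"front0":([-83,48],[-83,-40],0)})
org=np.array([550.2,178.3]); yaw=np.radians(8.92)
X={"y-":([-102,-32],[102,-32],0),"y+":([102,32],[-102,32],12),"x-":([-102,32],[-102,-32],0),"x+":([102,-32],[102,32],12)}
fitbox("top",T,org,yaw,X)
X={"y-":([-102,-32],[102,-32],12),"y+":([102,32],[-102,32],0),"x-":([-102,32],[-102,-32],0),"x+":([102,-32],[102,32],12)}
fitbox("side",S,org,yaw,X)
# orange+label block in side view
hsv=cv2.cvtColor(S,cv2.COLOR_RGB2HSV)
def cen(img,box,f):
    x0,y0,x1,y1=box; h=cv2.cvtColor(img,cv2.COLOR_RGB2HSV)[y0:y1,x0:x1].astype(int); m=f(h).astype(np.uint8); m=cv2.morphologyEx(m,cv2.MORPH_CLOSE,np.ones((3,3)))
    M=cv2.moments(m,True); return np.array((M["m10"]/M["m00"]+x0,M["m01"]/M["m00"]+y0)),M["m00"]
lab=lambda h:(h[...,1]<60)&(h[...,2]>170)
ut,a=cen(T,(207,236,227,258),lab); us,b=cen(S,(278,273,303,290),lab); print(ut,a,us,b)
o1,d1=ray("top",ut);o2,d2=ray("side",us); k=np.linalg.lstsq(np.c_[d1,-d2],o2-o1,rcond=None)[0]
print("label",o1+k[0]*d1,o2+k[1]*d2, onz("top",ut,37),onz("side",us,37))
uf,_=cen(T,(475,180,505,208),lambda h:((h[...,0]<8)|(h[...,0]>172))&(h[...,1]>120)); print("cap",uf,onz("top",uf,85))
E
```

```text
top right yaw of edge -18.55 offset out -0.0 sd 0.17 n 25
top front yaw of edge -108.46 offset out 0.3 sd 0.18 n 25
top left0 yaw of edge 161.08 offset out 0.3 sd 0.15 n 25
top leftfront0 yaw of edge 161.1 offset out 0.3 sd 0.2 n 25
top rightfront yaw of edge -18.16 offset out 0.3 sd 0.22 n 25
side left0 yaw of edge 161.34 offset out -2.4 sd 0.24 n 25
side leftfront0 yaw of edge 161.47 offset out -2.7 sd 0.32 n 25
side front6 yaw of edge -108.71 offset out 3.9 sd 0.49 n 25
side front0 yaw of edge -108.47 offset out -1.2 sd 0.41 n 25
top y- yaw of edge 9.2 offset out -2.4 sd 0.51 n 25
top y+ yaw of edge -170.85 offset out -0.3 sd 0.49 n 25
top x- yaw of edge -80.71 offset out -2.4 sd 0.14 n 25
top x+ yaw of edge 98.92 offset out -0.3 sd 0.18 n 25
side y- yaw of edge 8.6 offset out -2.1 sd 2.34 n 13
side y+ yaw of edge -170.54 offset out -2.1 sd 1.08 n 23
side x- yaw of edge -80.26 offset out -2.4 sd 0.28 n 25
side x+ yaw of edge 97.79 offset out -1.8 sd 0.56 n 24
[215.39130435 246.06521739] 46.0 [289.63888889 280.22222222] 36.0
label [550.92950456 180.79422036  37.9838173 ] [550.35486918 180.59452547  37.82812567] [551.12097506 181.01028194  37.        ] [551.06947851 179.1838356   37.        ]
cap [495.25862069 191.27586207] [ 673.82080378 -391.97821336   85.        ]
```

```bash
cat >> h.py <<'E'
DORG=np.array([505.6,-144.2]); DY=np.radians(-18.75)
def q(yaw,flip=0):
    a=(yaw+flip*np.pi)/2; return [np.cos(a),np.sin(a),0,0]
def dk(x,y,z):
    c,s=np.cos(DY),np.sin(DY); return [DORG[0]+c*x-s*y,DORG[1]+s*x+c*y,z]
def inv(p):
    c,s=np.cos(DY),np.sin(DY); d=np.asarray(p[:2])-DORG; return np.array([c*d[0]+s*d[1],-s*d[0]+c*d[1],p[2]])
def F():
    st=bot.read_state(); f=st["contact_force"]; c,s=np.cos(DY),np.sin(DY)
    return np.array([c*f[0]+s*f[1],-s*f[0]+c*f[1],f[2]]),st
E
python3 - <<'E'
from h import *
ty=np.radians(9.1); C=[551,180]
for f in(0,1,-1):
    for nm,p,y in(("tray",C+[100],ty),("apron",dk(-56,0,60),DY),("cham",dk(75,10,22),DY)):
        j=bot.solve_ik(p,q(y,f)); print(f,nm,None if j is None else np.round(j,2))
f=0 if bot.solve_ik(C+[120],q(ty,0)) is not None and abs(bot.solve_ik(C+[120],q(ty,0))[5])<abs(bot.solve_ik(C+[120],q(ty,1))[5]) else 1
print("flip",f)
bot.move_ptp(C+[110],q(ty,f)); bot.move_gripper(60,10); bot.pause(.2)
F0,s=F(); print(F0,s["tcp_pos"],s["t"],s["width"])
im=bot.camera("side"); cv2.imwrite("pics/s1.png",cv2.resize(im[200:340,200:400,::-1],(800,560),interpolation=cv2.INTER_CUBIC))
E
```

```text
0 tray [ 0.65  0.32 -0.37  0.   -0.89  1.08]
0 apron [ 0.15  0.21 -0.65  0.   -0.72  1.09]
0 cham [ 0.06  0.44 -0.39  0.   -0.74  1.19]
1 tray [ 0.65  0.32 -0.37  0.   -0.89 -2.06]
1 apron [ 0.15  0.21 -0.65 -0.   -0.72 -2.05]
1 cham [ 0.06  0.44 -0.39  0.   -0.74 -1.96]
-1 tray [ 0.65  0.32 -0.37  0.   -0.89 -2.06]
-1 apron [ 0.15  0.21 -0.65 -0.   -0.72 -2.05]
-1 cham [ 0.06  0.44 -0.39  0.   -0.74 -1.96]
flip 0
[ 0.11385377 -0.81502735  0.40778864] [550.99332905 180.02482517 109.99668295] 3.9333 60.181079273980515
```

View pics/s1.png

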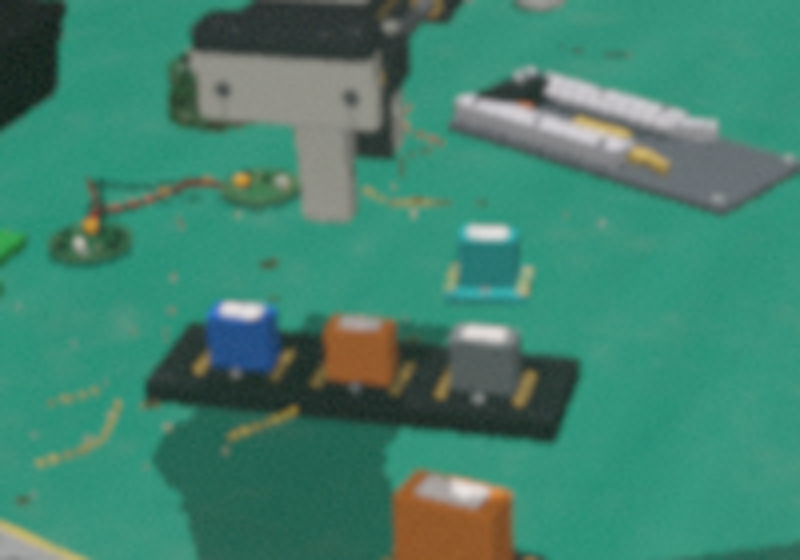

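The gripper hangs above the orange block at (358,350) in the crop, with its fingers aligned across it. I'll pick it up.

Run:
```python
from h import *
C=[551,180]
bot.line_to(C+[19.3],100); F1,_=F(); print("down",F1)
bot.move_gripper(5,20); F1,s=F(); print("grip",F1,s["width"],s["finger_force"],s["tcp_pos"])
bot.line_to(C+[25],30); bot.line_to(C+[90],100); bot.pause(.2); F1,s=F(); print("up",F1,s["width"],s["finger_force"],s["t"])
bot.move_ptp(dk(-56,0,60),q(DY,0)); bot.pause(.2); F1,s=F(); print(F1,s["tcp_pos"],s["width"],s["t"])
for n in("side","top"):
    im=bot.camera(n); cv2.imwrite(f"pics/{n}2.png",im[:,:,::-1])
a=cv2.resize(cv2.imread("pics/side2.png")[190:310,220:400],(600,400),interpolation=cv2.INTER_CUBIC); cv2.imwrite("pics/c3.png",a)
```

```text
down [-0.76037204  0.64977111  0.8042194 ]
grip [-1.03501326  0.61280282  0.30232312] 15.358288930894087 20.00010520219803 [551.04814157 180.04319307  19.35653051]
up [-0.88775773 -0.42043538 -0.96878192] 15.931416026391647 19.999934434890747 7.1583
[ 0.10154735 -0.69810513 -0.56369158] [ 453.2822373  -125.3761801    60.03050685] 15.891915850992987 8.5833
```

View pics/c3.png

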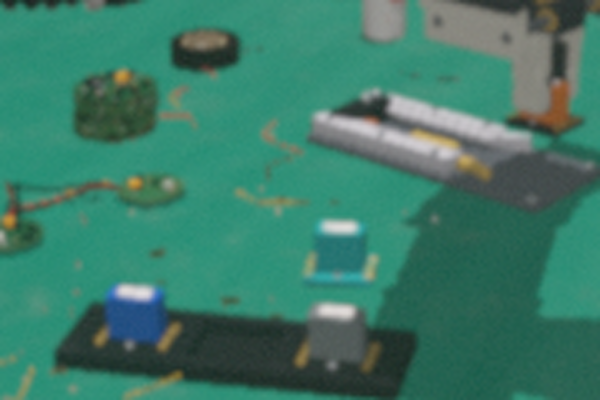

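The module is held upright at (545,110) in the crop, and the blue and grey modules are still in the tray. Next I'll set it down by feel, then slide in with lateral compliance.

```bash
cat > slide.py <<'E'
from h import *
def avg(n=4):
    a=[]
    for _ in range(n): a.append(F()[0]); bot.pause(.02)
    return np.mean(a,0)
def slide(x0,x1,y,z,F0,step=2,v=20,fx=8,stopfx=None,ky=.12,dead=2,log=True,yref=None):
    """step along dock x, yielding in y and z by feel; returns x,y,z"""
    x=x0
    while (x-x1)*np.sign(step)<0:
        x=x+step; bot.line_to(dk(x,y,z),v); f=avg(2)-F0; p=inv(bot.read_state()["tcp_pos"])
        if log: print(f"x{x:.1f} y{y:.2f} z{z:.2f} f",f.round(1),"p",p.round(1))
        if abs(f[1])>dead: y+=np.clip(ky*(f[1]-np.sign(f[1])*dead*.5),-.8,.8)
        if f[2]>4: z+=.3
        if f[2]<-4: z-=.3
        if stopfx and -f[0]>stopfx: break
    return x,y,z
E
python3 - <<'E'
from slide import *
bot.line_to(dk(-56,0,26),80); bot.pause(.2); F0=avg(6); np.save("F0.npy",F0); print(F0)
z=26
while z>19:
    z-=.5; bot.line_to(dk(-56,0,z),20); f=avg(2)-F0
    if f[2]>2: break
s=bot.read_state(); print("touch",z,f,s["tcp_pos"],s["t"])
bot.line_to(dk(-56,0,z+.2),20); print(avg(2)-F0)
x,y,z=slide(-56,-20,0,z+.2,F0,step=3)
s=bot.read_state(); print(x,y,z,s["t"],s["width"])
E
```

```text
[ 0.19504481 -0.17910579 -0.42153782]
touch 21.0 [-2.0352431   0.20069384  5.36622003] [ 452.64797611 -126.18973101   21.27232713] 12.3917
[-1.60799339  0.31496078  4.56158618]
x-53.0 y0.00 z21.20 f [-1.4 -0.3  4.7] p [-52.9  -0.1  21.3]
x-50.0 y0.00 z21.50 f [0.1 0.7 0.4] p [-49.9   0.   21.3]
x-47.0 y0.00 z21.50 f [ 0.2  0.2 -0.8] p [-47.   -0.   21.4]
x-44.0 y0.00 z21.50 f [-0.2  0.7 -0.3] p [-44.   -0.   21.5]
x-41.0 y0.00 z21.50 f [ 0.3 -0.1  0.1] p [-40.9  -0.   21.5]
x-38.0 y0.00 z21.50 f [-0.1  0.2 -0.3] p [-37.9   0.   21.5]
x-35.0 y0.00 z21.50 f [-0.1 -0.   0.6] p [-34.9   0.   21.5]
x-32.0 y0.00 z21.50 f [-0.4 -0.1  0. ] p [-32.   -0.   21.5]
x-29.0 y0.00 z21.50 f [ 0.1  0.6 -1. ] p [-29.   -0.   21.4]
x-26.0 y0.00 z21.50 f [-1.5  2.7 -0.2] p [-26.1   0.1  21.4]
x-23.0 y0.20 z21.50 f [-9.1  6.   6.6] p [-24.9   0.1  21.4]
x-20.0 y0.80 z21.80 f [-1.5  3.6  1. ] p [-19.7   1.1  21.9]
-20 1.1169592936606514 21.8 16.675 16.027530383435774
```

Run:
```python
from slide import *
F0=np.load("F0.npy")
x,y,z=slide(-20,40,1.3,21.7,F0,step=3,v=30,stopfx=12,dead=1.5)
s=bot.read_state(); print(x,y,z,s["t"],s["width"])
```

```text
x-17.0 y1.30 z21.70 f [-0.1  1.2  0.1] p [-16.4   1.2  21.8]
x-14.0 y1.30 z21.70 f [ 0.4  0.7 -0.4] p [-13.7   1.3  21.7]
x-11.0 y1.30 z21.70 f [-0.2  0.4 -0.3] p [-10.9   1.2  21.7]
x-8.0 y1.30 z21.70 f [-0.3  0.2 -0.1] p [-7.9  1.3 21.7]
x-5.0 y1.30 z21.70 f [ 0.1  0.9 -0.3] p [-4.8  1.3 21.7]
x-2.0 y1.30 z21.70 f [ 0.2  0.3 -0.7] p [-1.8  1.3 21.7]
x1.0 y1.30 z21.70 f [ 0.2 -0.2 -0.1] p [ 1.2  1.3 21.7]
x4.0 y1.30 z21.70 f [-0.4  0.4  0.6] p [ 4.2  1.2 21.7]
x7.0 y1.30 z21.70 f [ 0.3  0.6 -0.2] p [ 7.2  1.3 21.7]
x10.0 y1.30 z21.70 f [-0.5  0.5 -0.8] p [10.1  1.2 21.7]
x13.0 y1.30 z21.70 f [-0.1  0.2 -0.4] p [13.2  1.3 21.7]
x16.0 y1.30 z21.70 f [ 0.3  0.2 -0.1] p [16.2  1.3 21.7]
x19.0 y1.30 z21.70 f [ 0.1  0.2 -0. ] p [19.2  1.3 21.7]
x22.0 y1.30 z21.70 f [-0.9 -0.3 -0.2] p [22.1  1.2 21.7]
x25.0 y1.30 z21.70 f [-0.3 -0.2 -0.4] p [25.1  1.2 21.7]
x28.0 y1.30 z21.70 f [ 0.2 -0.  -0.4] p [28.2  1.3 21.7]
x31.0 y1.30 z21.70 f [-0.4  0.4  0.3] p [31.1  1.3 21.7]
x34.0 y1.30 z21.70 f [0.5 0.1 0.4] p [34.1  1.3 21.7]
x37.0 y1.30 z21.70 f [ 0.1  0.4 -0.4] p [37.1  1.3 21.7]
x40.0 y1.30 z21.70 f [-0.8  0.3 -0.1] p [40.1  1.3 21.7]
40 1.3 21.7 22.3417 15.860586755796172
```

Run:
```python
from slide import *
F0=np.load("F0.npy")
x,y,z=slide(40,52,1.3,21.7,F0,step=4,v=30,stopfx=5,dead=1.5)
x,y,z=slide(x,88,y,z,F0,step=1.5,v=30,stopfx=10,dead=1.5)
s=bot.read_state(); print(x,y,z,s["t"],s["width"])
```

```text
x44.0 y1.30 z21.70 f [-0.3  0.1  0.1] p [44.1  1.3 21.7]
x48.0 y1.30 z21.70 f [-0.1  0.1 -0.6] p [48.1  1.3 21.7]
x52.0 y1.30 z21.70 f [-0.3  0.7 -0.1] p [52.2  1.2 21.7]
x53.5 y1.30 z21.70 f [-0.3 -0.1 -0.1] p [53.6  1.3 21.7]
x55.0 y1.30 z21.70 f [-0.5 -0.3  0.7] p [55.1  1.3 21.7]
x56.5 y1.30 z21.70 f [ 0.2  0.5 -0.1] p [56.6  1.3 21.7]
x58.0 y1.30 z21.70 f [ 0.3 -0.6 -0.1] p [58.1  1.3 21.7]
x59.5 y1.30 z21.70 f [-0.4  0.2  0. ] p [59.6  1.3 21.7]
x61.0 y1.30 z21.70 f [-0.   0.6 -0.5] p [61.1  1.3 21.7]
x62.5 y1.30 z21.70 f [-0.7 -0.3  0.7] p [62.6  1.3 21.7]
x64.0 y1.30 z21.70 f [ 0.2  0.3 -0.5] p [64.1  1.3 21.7]
x65.5 y1.30 z21.70 f [ 0.2  0.1 -0.4] p [65.5  1.3 21.7]
x67.0 y1.30 z21.70 f [-1.8  0.7  0.6] p [66.6  1.3 21.6]
x68.5 y1.30 z21.70 f [-3.2  1.2  0.8] p [68.1  1.2 21.5]
x70.0 y1.30 z21.70 f [-4.3  1.6  1. ] p [69.7  1.2 21.5]
x71.5 y1.40 z21.70 f [-4.1  0.6  0.4] p [71.3  1.3 21.5]
x73.0 y1.40 z21.70 f [-4.4 -0.2  0.3] p [72.7  1.3 21.6]
x74.5 y1.40 z21.70 f [-5.6 -0.   0.6] p [74.1  1.3 21.5]
x76.0 y1.40 z21.70 f [-5.9  1.   0.9] p [75.5  1.2 21.6]
x77.5 y1.40 z21.70 f [-7.4  1.   2.3] p [76.6  1.2 21.5]
x79.0 y1.40 z21.70 f [-12.7   3.5   7.2] p [76.6  1.2 21.5]
79.0 1.7277823962512047 22.0 28.3917 15.93806676597975
```

The end stop was felt at 76.6, and the plunger's full 10 mm travel was felt before it. I'll ease off 2 mm and shift left.

Run:
```python
from slide import *
F0=np.load("F0.npy")
z=21.7; x=75.2; y=1.4
bot.line_to(dk(x,y,z),20); print(avg(2)-F0)
while y<14.5:
    y+=1.2; bot.line_to(dk(x,y,z),25); f=avg(2)-F0; p=inv(bot.read_state()["tcp_pos"])
    print(f"y{y:.1f}",f.round(1),p.round(1))
    if f[1]<-6: break
    if f[0]<-11: x-=.4
    if f[0]>2: x+=.4
s=bot.read_state(); print(x,s["t"],s["width"])
```

```text
[-6.75753438  0.6702522   0.28132968]
y2.6 [-6.4 -1.5  1. ] [74.3  2.1 21.5]
y3.8 [-6.3 -1.9  1.5] [74.2  3.1 21.5]
y5.0 [-6.  -2.4  1.4] [74.2  4.2 21.5]
y6.2 [-6.1 -2.3  1.9] [74.2  5.4 21.5]
y7.4 [-6.3 -2.3  1.6] [74.2  6.6 21.5]
y8.6 [-6.  -2.5  1.9] [74.2  7.8 21.5]
y9.8 [-5.8 -3.   1.6] [74.2  9.  21.5]
y11.0 [-6.  -2.6  1.2] [74.2 10.2 21.5]
y12.2 [-5.6 -2.3  1.9] [74.2 11.4 21.5]
y13.4 [-5.6 -2.6  1.7] [74.2 12.5 21.5]
y14.6 [-5.9 -5.4  1.7] [74.2 13.4 21.5]
75.2 31.8833 15.883490199057547
```

Run:
```python
from slide import *
F0=np.load("F0.npy")
z=21.6; x=75.2; y=13.2
while x>68:
    x-=.7; bot.line_to(dk(x,y,z),20); f=avg(2)-F0; p=inv(bot.read_state()["tcp_pos"])
    print(f"x{x:.1f}",f.round(1),p.round(1))
    if f[0]>1: break
s=bot.read_state(); print(s["t"],s["width"])
```

```text
x74.5 [-5.4 -0.8  1.2] [74.  12.9 21.5]
x73.8 [-6.2 -0.7  0.7] [73.3 12.9 21.5]
x73.1 [-5.3 -1.7  0.9] [72.6 12.9 21.4]
x72.4 [-4.9 -1.5  0.1] [72.  12.9 21.5]
x71.7 [-4.3 -2.8 -1. ] [71.5 13.  21.5]
x71.0 [-2.3 -3.1 -1.9] [71.4 13.2 21.7]
x70.3 [ 1.6 -3.9 -4.1] [71.2 13.3 21.8]
33.8667 15.988143096626477
```

The shoulder was felt at 71.4, 5.2 mm short of the end stop, as it should be. I'll release and check.

Run:
```python
from slide import *
F0=np.load("F0.npy")
bot.line_to(dk(71.2,13.1,21.4),20); print(avg(2)-F0)
bot.move_gripper(36); print(avg(2)-F0, bot.read_state()["width"])
bot.line_to(dk(71.2,13.1,75),60); bot.line_to(dk(71.2,13.1,150),150)
bot.move_ptp([450,120,260],q(DY,0)); bot.pause(.2); print(bot.read_state()["t"])
T=bot.camera("top"); S=bot.camera("side")
cv2.imwrite("pics/top3.png",T[:,:,::-1]); cv2.imwrite("pics/side3.png",S[:,:,::-1])
a=cv2.resize(T[200:325,330:415,::-1],(340,500),interpolation=cv2.INTER_CUBIC)
b=cv2.resize(S[190:310,230:410,::-1],(450,500*450//675+0),interpolation=cv2.INTER_CUBIC)
o=np.zeros((500,800,3),np.uint8); o[:,:340]=a; o[:b.shape[0],345:795]=b; cv2.imwrite("pics/c4.png",o)
```

```text
[-0.71688028 -1.99407197  0.21712519]
[-0.20467929 -0.38170834  0.84987682] 35.950819003421124
37.9
```

View pics/c4.png

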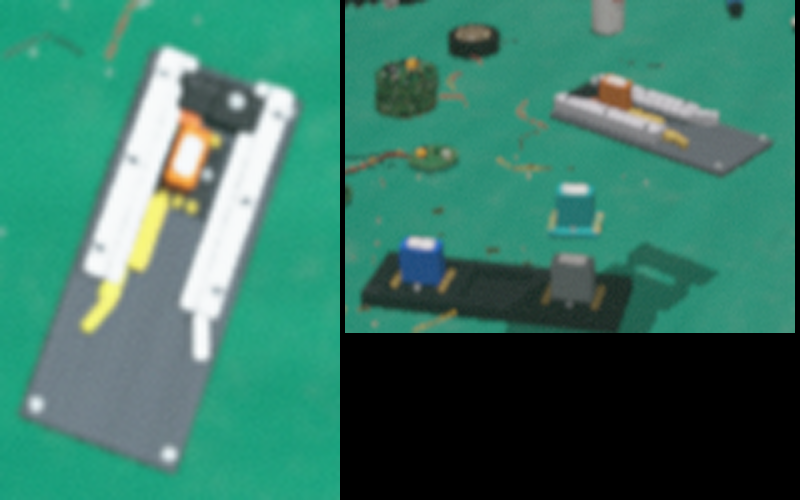

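The orange module at (187,155) sits against the left wall behind the brass bar's end at (160,195). The plunger is behind it, and the blue and grey modules are undisturbed. Handing in.

```bash
python3 -c "
from plant import bot
print(bot.close_job())"
```

```text
the job is handed in; nothing more can be done
None
```

The orange module is caught in the dock behind the brass keeper bar, held by the plunger, and the job was handed in at about 38 s; no verdict was returned.

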